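# Set the monochromator's wavelength dial and lock it

## Robot

A 6-joint arm with a two-finger parallel gripper is mounted at the origin on a cart in front of the work surface, level with it; the furniture and walls round the work are solid. World frame = base frame: x ahead of the robot, y to its left, z up, the work surface at z = 0. Lengths are in m, angles in rad, forces in N, time in s.
With the tool pointing down it reaches from about 0.275 to 0.725 m from the base axis. Payload 15.9 kg.
Tool frame: the origin (TCP) lies midway between the tips of the shut fingers; the grasp point (between the pads) lies 19 mm behind it; z points along the fingers, y is the line along which they close (so a half turn about z gives the same grasp; the last joint's range is limited). The gripper opens to 85 mm and grips with 20 to 120 N. Pads are 22 mm wide; open, the fingers measure 114 mm over their backs; the gripper's body (76 mm by 85 mm) begins 54 mm behind the grasp point. The pads swing forward as they close: fully open they stand 13 mm farther back than shut.
Start: joints at [1.101, 0.213, -0.034, 1.323, 0, 1.571], TCP at [0.226, 0.446, 0.2] pointing down, gripper open.
Joint ranges: [-2.98, 2.98], [-0.74, 1.72], [-1.14, 1.35], [-2.1, 2.04], [-1.57, 1.44], [-3.14, 3.14]. Speed limits (rad/s): [1.89, 1.89, 2.39, 2.57, 3.14, 3.14].

## Interface

Orientations are given as a unit quaternion [w, x, y, z].
In Python, from plant import status, eyes, order gives the robot as it stands.
- The arm moves only by the tool play_rows, never from a script. Its argument "steps" is one flat list of numbers, 7 for each row, row after row: the turn, a rotation vector about the world's x, y, z in rad, then the shift along the world's x, y, z in m, then the closure, from 0 (fully open) to 1 (shut). In form: [ax, ay, az, tx, ty, tz, hand, ax, ay, az, tx, ty, tz, hand, ...]. A call has 1 to 12 rows; each row shifts and turns the commanded pose from where the row before left it; what a row does not reach is not made up. A row lasts 1/12 s, in which the tool goes at most 41.7 mm and 7.16 degrees, less where a joint would pass 70% of its speed; a pose out of reach is approached as far as the arm can. A call is refused whole if a number of a shift passes 0.0417 or a number of a turn 0.125, either way. A call with a gripper value outside its range is refused whole. The fingers move at their own pace and stop on an object; "force" is the grip in N (left out, the last holds). Time passes only in rows, so rows that do not move let the fingers close. It gives the time, the measured TCP pose, the force, the opening and the grip force at its end, in the units of the state.
- status.state(): the state, without advancing time (a new reading comes with each control period).
- eyes.get_image(name): name is "scene" or "top" or "wrist"; returns a dict with "img" (384x512x3 uint8, red, green, blue), "fovy" (degrees; the focal length in pixels is half the picture's height over the tangent of half this angle, whatever the lens; pixels are square), "cx", "cy" (the principal point, pixels), "view" (4x4, takes a point from world to camera coordinates); the wrist camera has in their place "mount" (4x4, takes a point from camera to tool coordinates, whose origin is the TCP and whose axes are the flange's). Camera axes: x right, y up, looking along -z (the intrinsics and any distortion apply to the point x, -y, -z); pixel columns grow to the right and rows downward; lengths in m; the calibration is good to about 2 mm. The wrist camera is an equidistant fisheye: a pixel r from the principal point sees the ray r / f radians off the axis. A picture is of the moment at which its call begins: read the wrist's pose just before it. There is no depth.
- order.close_job(): hands the job in; it is judged then, once.
The state is a dict: "time_s": time; "joint_pos": joint angles; "dq": joint speeds; "effort": joint torques, N m; "tool_pos": TCP position; "tool_rot": TCP orientation; "force": force on the tool from outside, world axes, zero at the start; "torque": the same for the moment, N m; "finger_gap": finger opening in m; "grip_force": force on a finger pad.
Only numpy, scipy, OpenCV 4.12 (cv2) and the standard library are available. Lean on these libraries where they do the work, as an engineer would, in place of code of your own. Each camera call takes 0.05 s, during which the arm holds its last target. There are 200 camera calls.

## Task

Set the bench monochromator to the wavelength that its scale ring marks, using only pushes of the fingertips: push the brake lever at the dial's front left corner fully away from the dial to free it, push the dial round by its upright finger post until the white index line on the dial meets the one full-width line on the aluminium scale ring, then push the lever fully home again to lock the setting. Push gently, and grip or lift nothing; leave the scale ring as it is set, and leave the dropper bottle, the glass dish and the tweezers beside the instrument where they lie.

Things in the scene. Friction and masses are not known exactly. Their poses are not given: they have to be found in the camera images.
- monochromator: Instrument fixed to the desk: white and grey box 212 x 184 mm, top 70 mm high. Origin on the desk under the dial's axis; x away from the robot, y left, z up (yaw within 0.3 rad). Two slit micrometers (15 mm thick, 88 mm high) stand at its rear corners, x 66, y +73 and -71 mm. Nothing on it is higher than 129 mm. More than 38 N of finger force on it counts as gripped or forced.
- lock (a joint): Brake lever, rad: 0 = home, dial locked; grows to its stop at 0.9 as the lever swings clockwise (seen from above) away from the dial. The dial is held fast by it below 0.1 and free above 0.4. The lever stays where it is left (2 to 3 N at its post moves it). At 0 it points from its pivot along (-1, -1) in the instrument's frame: the post moves mainly to the left (+y) on release.
- lever_pivot (a point): Vertical axis of the brake lever, at the instrument's front left corner (x -60, y +60 mm in its frame), 80 mm above the desk.
- lever_post (a point): Centre line of the lever's upright black round post, 14 mm in diameter, 46 mm from the pivot; it stands from 87.5 to 121.5 mm above the desk, this point at 108 mm. The flat lever under it tops at 87 mm; the space on both sides of the post is free.
- dial (a joint): Wavelength dial, rad, about the vertical axis through the instrument's origin; grows counter-clockwise seen from above. At 0 the index line points to the instrument's -x and the finger post lies at +x. Starts between -1.3 and -0.7 and has to turn counter-clockwise by 0.6 to 2.0. Slight friction (about 2 N at the post); it stays where it is left.
- finger_post (a point): Centre line of the dial's upright round steel finger post, 14 mm in diameter, 34 mm from the dial's axis, opposite the index line. It rises from the flat top of the dial (96 mm above the desk) to 129 mm; this point lies at 114.5 mm.
- index_tip (a point): Outer end of the white index line (2.6 mm wide, running out over the top and the bevelled rim of the black dial, whose radius is 48.5 mm), on the circle of 50 mm radius where the dial meets the ring.
- collar (a joint): Aluminium scale ring (66 mm radius, top 84 mm above the desk, its outer 16 mm visible round the dial), rad, same axis and sense as the dial: the index meets the full-width line when joint dial equals joint collar. It is set already (-0.1 to 0.7), stiff, and has to stay.
- datum_line (a point): Inner end of the target line, at 50 mm radius: the only black line across the full visible width of the ring (15.5 x 2.6 mm). The others are thin, 8 mm (every 30 degrees) or 5 mm long (every 10 degrees), and end short of the dial.
- dropper: Amber dropper bottle, 33 mm in diameter, 88 mm high, loose on the desk to the right of the instrument; origin at the centre of its foot. Not to be moved.
- dish: Clear glass dish, 60 mm in diameter, 14 mm high, loose on the desk to the left of the instrument; origin at the centre of its foot. Not to be moved.
- tweezers: Steel tweezers, 122 mm long, 10 mm high, loose on the desk to the left of the instrument; origin at the centre of the underside, length along its y. Not to be moved.

How it is judged:
By the outcome, as a careful person would: the job done as asked, in the order asked, and still so for the second after the job is handed in, with the robot touching nothing.
It also fails if it takes over 61 s, if anything falls off the work surface, if the arm or the gripper's body presses on something with over 40 N, if the wrist force passes 120 N, or if a joint passes its speed limit or range.

## Working session

There is one attempt and no reset: what is moved stays moved. The work goes in short steps, Python scripts to look and compute and a tool call to move; the robot and the scene stay as the last step left them, time stands still between calls to the robot, and variables do not carry over. Pictures are saved under pics/ and viewed, at most 10 in all, crops included, and the job is handed in when it is done.

Besides the shell and the picture viewer there is one more tool, called after "Emit:" as name(argument=value, ...) on one line, values as JSON. play_rows: Moves the arm, as the interface text tells. Its arguments: {"type":"object","properties":{"steps":{"type":"array","items":{"type":"number"}},"force":{"type":"number"}},"required":["steps"]}

```bash
mkdir -p pics
cat > h.py <<'E'
import numpy as np, cv2
from plant import status, eyes, order
def snap(n,fn=None):
    s=status.state(); d=eyes.get_image(n); d['s']=s
    if fn: cv2.imwrite('pics/'+fn,d['img'][:,:,::-1])
    return d
E
python3 - <<'E'
from h import *
import pickle
for n in ('top','scene'):
    d=snap(n,n+'0.png'); print(n,d['fovy'],d['cx'],d['cy'],np.round(d['view'],3).tolist(),[k for k in d])
    pickle.dump(d,open(n+'.pkl','wb'))
print(status.state())
E
```

```text
top 52.026383603751334 258.2951564087222 191.53938798741575 [[0.026, -0.999, 0.043, -0.249], [0.998, 0.028, 0.062, -0.524], [-0.063, 0.041, 0.997, -0.974], [0.0, 0.0, 0.0, 1.0]] ['img', 'fovy', 'cx', 'cy', 'view', 's']
scene 45.07408547819452 257.21736968603756 197.11961639188644 [[0.425, -0.905, 0.024, -0.416], [0.458, 0.238, 0.857, -0.291], [-0.781, -0.354, 0.516, -0.752], [0.0, 0.0, 0.0, 1.0]] ['img', 'fovy', 'cx', 'cy', 'view', 's']
{'time_s': 0.1, 'joint_pos': array([ 1.10102533e+00,  2.13303691e-01, -3.49607136e-02,  1.32351117e+00,
       -6.66204646e-06,  1.57081097e+00]), 'dq': array([-0.00010666, -0.00129299,  0.0030033 , -0.00053249,  0.00198665,
       -0.0017953 ]), 'effort': array([-8.26198302e-04, -6.87244105e+01,  4.87806559e+01,  1.20959873e-02,
       -5.33169541e-06,  1.39533748e-05]), 'tool_pos': array([0.22619444, 0.44554209, 0.19978144]), 'tool_rot': array([-1.10707332e-04,  2.32738725e-01,  9.72539175e-01, -4.76952903e-04]), 'force': array([ 0.91972915,  0.19737115, -1.0650876 ]), 'torque': array([ 0.01554348, -0.06898183, -0.05399255]), 'grip_force': 0.0, 'finger_gap': 0.08574608175582663}
```

View pics/top0.png

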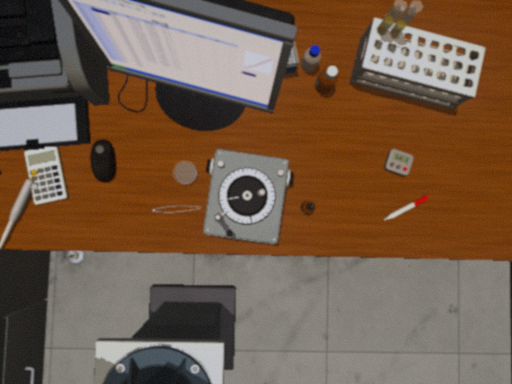

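View pics/scene0.png

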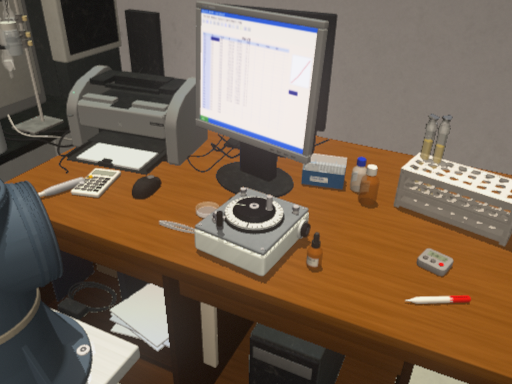

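The top view shows the dial at about px (247,195), the lever post near (230,234), the dish at (185,172), the tweezers at (177,209) and the dropper at (308,207). Next I'll compute coordinates and zoom in.

```bash
cat >> h.py <<'E'
def ray(d,u,v):
    f=d['img'].shape[0]/2/np.tan(np.radians(d['fovy'])/2)
    V=np.array(d['view']); c=np.array([(u-d['cx'])/f,-(v-d['cy'])/f,-1])
    return -V[:3,:3].T@V[:3,3], V[:3,:3].T@c
def onz(d,u,v,z):
    o,r=ray(d,u,v); return o+r*(z-o[2])/r[2]
def two(r1,r2):
    (a,p),(b,q)=r1,r2
    t=np.linalg.lstsq(np.c_[p,-q],b-a,rcond=None)[0]
    x,y=a+t[0]*p,b+t[1]*q
    return (x+y)/2,np.linalg.norm(x-y)
E
python3 - <<'E'
from h import *
import pickle
t=pickle.load(open('top.pkl','rb')); s=pickle.load(open('scene.pkl','rb'))
for n,u,v,z in [('ctr',247,195,.096),('lev',230,234,.12),('box tl',217,150,.07),('tr',289,158,.07),('br',278,244,.07),('bl',204,235,.07),('dish',185,172,.0),('tw',177,209,.01),('drop',308,207,.088)]:
    print(n,np.round(onz(t,u,v,z),3))
a=cv2.resize(t['img'][140:255,195:300],None,fx=5,fy=5,interpolation=cv2.INTER_CUBIC)
cv2.imwrite('pics/tz.png',a[:,:,::-1])
E
```

```text
ctr [ 0.517 -0.206  0.096]
lev [ 0.427 -0.169  0.12 ]
box tl [ 0.625 -0.131  0.07 ]
tr [ 0.611 -0.305  0.07 ]
br [ 0.403 -0.283  0.07 ]
bl [ 0.42  -0.106  0.07 ]
dish [ 0.577 -0.046  0.   ]
tw [ 0.481 -0.031  0.01 ]
drop [ 0.493 -0.351  0.088]
```

View pics/tz.png

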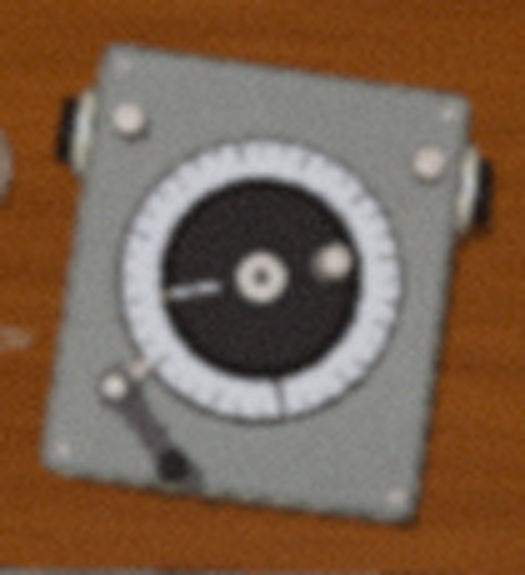

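The zoomed top view shows the index tip at (168,293), the full-width target line at (282,397), the finger post at (333,262) and the lever post at (173,465). The dial needs to turn about 90° counter-clockwise. I'll move over the instrument with the fingers shut.

Emit:
play_rows(steps=[0,0,-0.044,0.0107,-0.0303,0.004,1,0,0,-0.044,0.0107,-0.0303,0.004,1,0,0,-0.044,0.0107,-0.0303,0.004,1,0,0,-0.044,0.0107,-0.0303,0.004,1,0,0,-0.044,0.0107,-0.0303,0.004,1,0,0,-0.044,0.0107,-0.0303,0.004,1,0,0,-0.044,0.0107,-0.0303,0.004,1,0,0,-0.044,0.0107,-0.0303,0.004,1,0,0,-0.044,0.0107,-0.0303,0.004,1,0,0,-0.044,0.0107,-0.0303,0.004,1], force=20)

```text
time_s: 0.93
tool_pos: [0.3333, 0.1413, 0.2403]
tool_rot: [-0.0, 0.44, 0.898, -0.0]
force: [0.2, 0.4, -0.1]
finger_gap: 0.0003
grip_force: 0.0
```

Emit:
play_rows(steps=[0,0,-0.044,0.0107,-0.0303,0.004,1,0,0,-0.044,0.0107,-0.0303,0.004,1,0,0,-0.044,0.0107,-0.0303,0.004,1,0,0,-0.044,0.0107,-0.0303,0.004,1,0,0,-0.044,0.0107,-0.0303,0.004,1,0,0,-0.044,0.0107,-0.0303,0.004,1,0,0,-0.044,0.0107,-0.0303,0.004,1,0,0,-0.044,0.0107,-0.0303,0.004,1,0,0,-0.044,0.0107,-0.0303,0.004,1,0,0,-0.044,0.0107,-0.0303,0.004,1,0,0,0,0,0,0,1,0,0,0,0,0,0,1])

```text
time_s: 1.93
tool_pos: [0.4404, -0.1614, 0.2796]
tool_rot: [-0.001, 0.626, 0.78, -0.0]
force: [-0.0, -0.1, 0.9]
finger_gap: -0.0002
grip_force: 0.0
```

Run:
```python
from h import *
import pickle
d=snap('wrist'); pickle.dump(d,open('w1.pkl','wb'))
print(d['fovy'],d['cx'],d['cy'],np.round(d['mount'],3).tolist()); s=d['s'];print(s['time_s'],s['tool_pos'],s['tool_rot'],s['finger_gap'],s['force'])
cv2.imwrite('pics/w1.png',cv2.resize(d['img'],(800,600),interpolation=cv2.INTER_CUBIC)[:,:,::-1])
```

```text
65.70646984690485 260.8726735285069 188.2278996267286 [[0.001, 0.955, 0.297, 0.076], [1.0, -0.001, 0.0, 0.0], [0.001, 0.297, -0.955, -0.172], [0.0, 0.0, 0.0, 1.0]]
1.9333 [ 0.44037684 -0.16135179  0.2796107 ] [-5.49273277e-04  6.25734503e-01  7.80035894e-01 -1.85765538e-04] -0.0001537201222993912 [-0.03319207 -0.11486497  0.8858992 ]
```

View pics/w1.png

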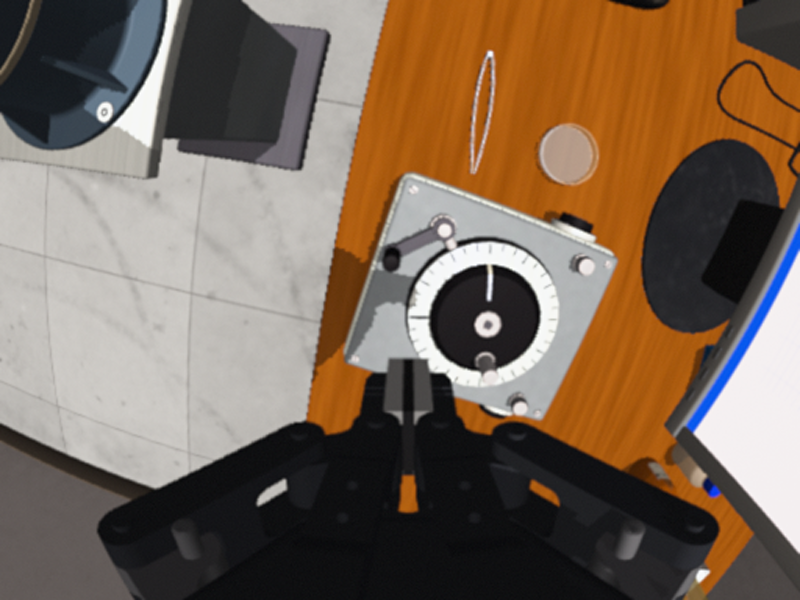

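The wrist view (800x600 pixels) shows the index line at about (489,280), the target line at (420,317), the finger post at (487,368), the lever pivot at (444,229) and the lever post at (391,258). I'll measure from this picture.

```bash
cat >> h.py <<'E'
from scipy.spatial.transform import Rotation as Ro
from scipy.optimize import least_squares
def wray(d,u,v):
    u,v=np.atleast_1d(u).astype(float),np.atleast_1d(v).astype(float)
    f=d['img'].shape[0]/2/np.tan(np.radians(d['fovy'])/2)
    x,y=u-d['cx'],v-d['cy']; r=np.hypot(x,y)+1e-9; th=r/f
    c=np.c_[np.sin(th)*x/r,-np.sin(th)*y/r,-np.cos(th)]
    q=d['s']['tool_rot']; R=Ro.from_quat([q[1],q[2],q[3],q[0]]).as_matrix(); M=np.array(d['mount'])
    return d['s']['tool_pos']+R@M[:3,3], c@M[:3,:3].T@R.T
def wz(d,u,v,z):
    o,r=wray(d,u,v); return o+r*((z-o[2])/r[:,2])[:,None]
def circ(P):
    return least_squares(lambda p:np.hypot(P[:,0]-p[0],P[:,1]-p[1])-p[2],[*P[:,:2].mean(0),.05],loss='soft_l1',f_scale=.001).x
def measure(d,c0,verbose=1):
    """centre c0 (xy) rough -> ring centre at z=.084, target-line and index angles (world)"""
    g=cv2.cvtColor(d['img'],cv2.COLOR_RGB2GRAY); h,w=g.shape
    S=4; G=cv2.resize(g,None,fx=S,fy=S,interpolation=cv2.INTER_CUBIC)
    vv,uu=np.mgrid[0:h*S,0:w*S]; U=(uu.ravel()+.5)/S-.5; V=(vv.ravel()+.5)/S-.5; B=G.ravel().astype(int)
    P=wz(d,U,V,.084); m=np.hypot(P[:,0]-c0[0],P[:,1]-c0[1])<.08
    U,V,B,P=U[m],V[m],B[m],P[m]
    c=np.array(c0)
    for _ in range(3):  # dial/ring boundary r~50 : dark->bright transition along rays by angle
        r=np.hypot(*(P[:,:2]-c).T); a=np.arctan2(P[:,1]-c[1],P[:,0]-c[0]); E=[]
        for k in range(72):
            s=(np.abs(np.angle(np.exp(1j*(a-k*np.pi/36))))<.04)&(r>.040)&(r<.060)
            o=np.argsort(r[s]); rr=r[s][o]; bb=np.convolve(B[s][o],np.ones(9)/9,'same')
            if len(rr)<30: continue
            i=np.argmax((bb>130)&(rr>.043)); 
            if bb[i]>130: E.append(c+rr[i]*np.array([np.cos(k*np.pi/36),np.sin(k*np.pi/36)]))
        f=circ(np.array(E)); c=f[:2]
    r=np.hypot(*(P[:,:2]-c).T); a=np.arctan2(P[:,1]-c[1],P[:,0]-c[0])
    ks=np.arange(-180,180,.5); 
    def prof(lo,hi):
        out=[]
        for k in ks:
            s=(np.abs(np.angle(np.exp(1j*(a-np.radians(k)))))<.012)&(r>lo)&(r<hi); out.append(B[s].mean() if s.any() else np.nan)
        return np.array(out)
    p=prof(.0525,.0555)
    P2=wz(d,U,V,.096); r2=np.hypot(*(P2[:,:2]-c).T); a2=np.arctan2(P2[:,1]-c[1],P2[:,0]-c[0])
    q=[]
    for k in ks:
        s=(np.abs(np.angle(np.exp(1j*(a2-np.radians(k)))))<.012)&(r2>.028)&(r2<.042); q.append(B[s].mean() if s.any() else np.nan)
    return c,f[2],ks,p,np.array(q)
def peak(ks,w,k0,half=5):
    s=np.abs((ks-k0+180)%360-180)<=half; x=(ks[s]-k0+180)%360-180; y=np.clip(w[s]-np.nanmedian(w[s]),0,None); return k0+np.nansum(x*y)/np.nansum(y)
E
python3 - <<'E'
from h import *
import pickle
d=pickle.load(open('w1.pkl','rb')); t=pickle.load(open('top.pkl','rb'))
c,r,ks,p,q=measure(d,(.517,-.206)); print('centre',c,r)
i=np.argsort(p)[:8]; print('dark',[(ks[j],int(p[j])) for j in i])
i=np.argsort(-q)[:12]; print('bright',[(ks[j],int(q[j])) for j in i])
k=1.5625
for n,u,v,tu,tv,z in [('hub',487,324,260,277,.1),('pivot',444,229,113,385,.09),('levpost',391,258,173,465,.12),('fpost',489,376,333,262,.129)]:
    u,v=(u+.5)/k-.5,(v+.5)/k-.5; tu,tv=195+tu/5-.4,140+tv/5-.4
    o,rr=wray(d,u,v); x,e=two((o,rr[0]),ray(t,tu,tv)); print(n,np.round(x,4),round(e,4),'atz',np.round(wz(d,u,v,z)[0],4))
a=cv2.resize(d['img'][100:275,215:400],None,fx=4,fy=3.4*4/3.4,interpolation=cv2.INTER_CUBIC)[:600]
cv2.imwrite('pics/w1z.png',a[:,:,::-1])
E
```

```text
centre [ 0.51783267 -0.20644571] 0.048349931233323616
dark [(np.float64(-170.0), 124), (np.float64(-169.5), 128), (np.float64(-170.5), 133), (np.float64(-169.0), 147), (np.float64(-171.0), 157), (np.float64(-77.0), 179), (np.float64(-77.5), 180), (np.float64(-171.5), 180)]
bright [(np.float64(102.5), 246), (np.float64(102.0), 244), (np.float64(103.0), 243), (np.float64(103.5), 236), (np.float64(101.5), 234), (np.float64(104.0), 226), (np.float64(101.0), 217), (np.float64(104.5), 209), (np.float64(100.5), 194), (np.float64(105.0), 186), (np.float64(100.0), 167), (np.float64(105.5), 160)]
hub [ 0.5167 -0.2048  0.0993] 0.0005 atz [ 0.5163 -0.2047  0.1   ]
pivot [ 0.4646 -0.1378  0.0911] 0.0009 atz [ 0.4643 -0.1382  0.09  ]
levpost [ 0.4287 -0.1671  0.1037] 0.0007 atz [ 0.4282 -0.1635  0.12  ]
fpost [ 0.523  -0.2372  0.1283] 0.0003 atz [ 0.5226 -0.2369  0.129 ]
```

View pics/w1z.png

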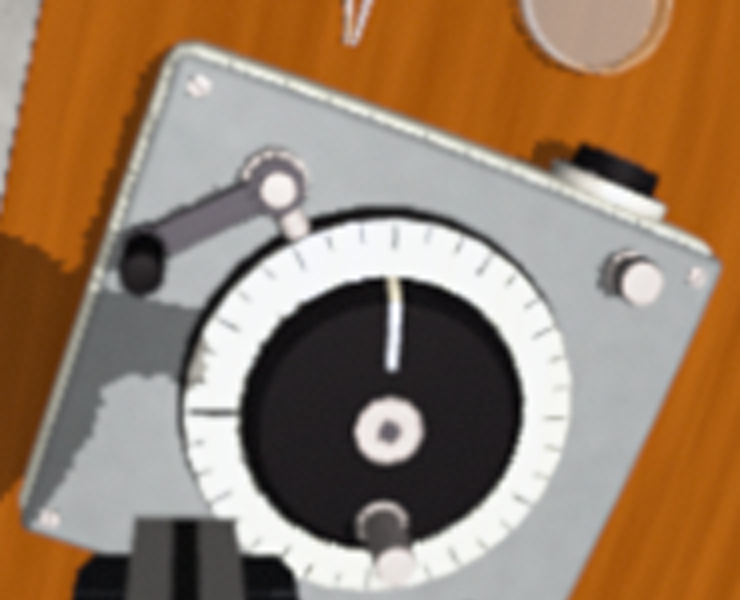

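The zoom confirms the scene: the index points to 102.5° and the target line to −170°, so the dial must turn +87.5°. The yaw is about −6.9°, and the measured posts match the geometry. I'll go down beside the lever post.

Emit:
play_rows(steps=[0,0,0,-0.0039,-0.0174,0,1,0,0,0,-0.0039,-0.0174,0,1,0,0,0,0,0,-0.03,1,0,0,0,0,0,-0.03,1,0,0,0,0,0,-0.03,1,0,0,0,0,0,-0.03,1,0,0,0,0,0,-0.03,1,0,0,0,0,0,-0.02,1,0,0,0,0,0,-0.01,1,0,0,0,0,0,0,1,0,0,0,0,0,0,1])

```text
time_s: 2.9
tool_pos: [0.4327, -0.1945, 0.1009]
tool_rot: [0.0, 0.624, 0.781, 0.0]
force: [-0.7, -0.0, 0.7]
finger_gap: 0.0002
grip_force: 0.0
```

Emit:
play_rows(steps=[0,0,0,-0.0009,0.0039,0,1,0,0,0,-0.0009,0.0039,0,1,0,0,0,-0.0009,0.0039,0,1,0,0,0,-0.0009,0.0039,0,1,0,0,0,-0.0009,0.0039,0,1])

```text
time_s: 3.32
tool_pos: [0.4282, -0.1751, 0.1006]
tool_rot: [0.0, 0.625, 0.781, 0.0]
force: [-0.1, 1.0, 0.3]
finger_gap: 0.0002
grip_force: 0.0
```

Emit:
play_rows(steps=[0,0,0,-0.0009,0.0039,0,1,0,0,0,-0.0009,0.0039,0,1,0,0,0,-0.0007,0.003,0,1,0,0,0,-0.0007,0.003,0,1,0,0,0,-0.0007,0.003,0,1])

```text
time_s: 3.73
tool_pos: [0.4241, -0.1584, 0.1002]
tool_rot: [-0.0, 0.625, 0.781, -0.0]
force: [0.7, -0.5, -0.8]
finger_gap: -0.0002
grip_force: 0.0
```

Run:
```python
from h import *
d=snap('wrist'); s=d['s'];print(s['tool_pos'],s['force'])
cv2.imwrite('pics/w2.png',cv2.resize(d['img'][60:290,190:440],None,fx=2.5,fy=2.5,interpolation=cv2.INTER_CUBIC)[:,:,::-1])
```

```text
[ 0.42407496 -0.15839698  0.10020751] [ 0.67932881 -0.46003746 -0.83656197]
```

View pics/w2.png

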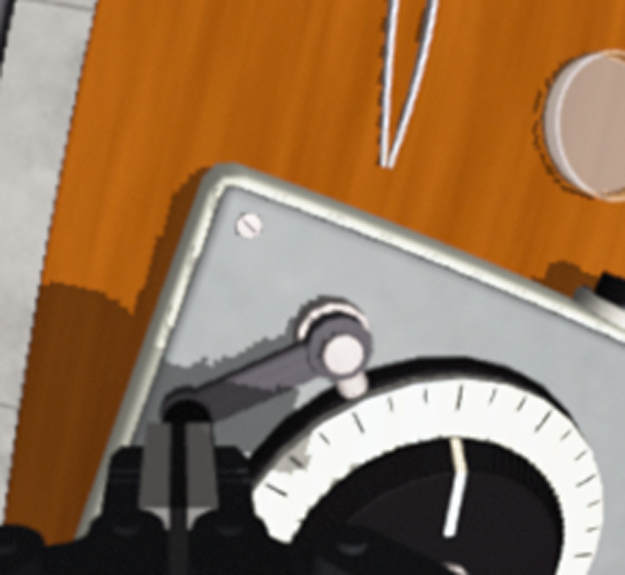

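The picture shows the finger tips touching the lever post at (185,410). The pivot is at (342,352) and the lever seems to have moved a little. I'll check its angle.

```bash
cat >> h.py <<'E'
def lever(d,crop,k,pts,z=.0865):
    u=[crop[0]+(p[0]+.5)/k-.5 for p in pts]; v=[crop[1]+(p[1]+.5)/k-.5 for p in pts]
    P=wz(d,u,v,z); D=P[1]-P[0]; return np.degrees(np.arctan2(D[1],D[0]))%360,P
E
python3 - <<'E'
from h import *
d=snap('wrist'); print(d['s']['force'])
print(lever(d,(190,60),2.5,[(300,365),(225,395)])); print(lever(d,(190,60),2.5,[(342,352),(185,400)],.1))
E
```

```text
[-0.17744494  0.14149432  1.07181234]
(np.float64(215.92886678693014), array([[ 0.45502879, -0.14516448,  0.0865    ],
       [ 0.43728704, -0.15802099,  0.0865    ]]))
(np.float64(210.699934321111), array([[ 0.46113705, -0.13508191,  0.1       ],
       [ 0.42559818, -0.15618329,  0.1       ]]))
```

Emit:
play_rows(steps=[0,0,0,-0.0007,0.003,0,1,0,0,0,-0.0007,0.003,0,1,0,0,0,0,0,0,1])

```text
time_s: 4.08
tool_pos: [0.4226, -0.1523, 0.1002]
tool_rot: [-0.0, 0.625, 0.781, 0.0]
force: [0.6, -0.1, -0.2]
finger_gap: 0.0002
grip_force: 0.0
```

Emit:
play_rows(steps=[0,0,0,-0.0007,0.003,0,1,0,0,0,-0.0004,0.002,0,1,0,0,0,0,0,0,1])

```text
time_s: 4.33
tool_pos: [0.4215, -0.1474, 0.1002]
tool_rot: [-0.0, 0.625, 0.781, 0.0]
force: [-0.4, 0.2, -1.0]
finger_gap: 0.0002
grip_force: 0.0
```

Run:
```python
from h import *
d=snap('wrist'); s=d['s'];print(s['tool_pos'],s['force'])
cv2.imwrite('pics/w3.png',cv2.resize(d['img'][60:290,190:440],None,fx=2.5,fy=2.5,interpolation=cv2.INTER_CUBIC)[:,:,::-1])
```

```text
[ 0.42154688 -0.14737166  0.10021553] [-0.42181069  0.23062954 -0.9694393 ]
```

View pics/w3.png

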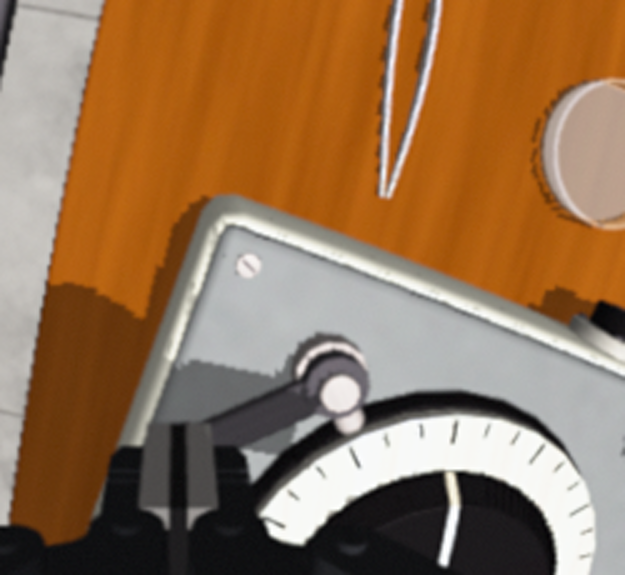

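The lever lies under the finger here, and its angle looks about the same as before. I'll measure the lever bar's direction numerically in the saved pose and in the current one, and find out where the finger tip really is.

Run:
```python
from h import *
import pickle
d1=pickle.load(open('w1.pkl','rb')); d3=snap('wrist'); pickle.dump(d3,open('w3.pkl','rb' if 0 else 'wb'))
for n,d,off,k,a,b in [('w1',d1,(215,100),4,(250,198),(165,238)),('w3',d3,(190,60),2.5,(290,395),(222,428))]:
    pts=[(off[0]+p[0]/k,off[1]+p[1]/k) for p in (a,b)]
    im=d['img'].astype(int)
    E=[]
    # perpendicular scan: edges of the dark bar
    p,q=map(np.array,pts); t=(q-p)/np.linalg.norm(q-p); nrm=np.array([-t[1],t[0]])
    g=cv2.GaussianBlur(cv2.cvtColor(d['img'],cv2.COLOR_RGB2GRAY),(0,0),.7).astype(np.float32)
    for s in np.linspace(0,1,9):
        c=p+(q-p)*s; w=np.arange(-8,8.1,.25)
        vals=cv2.remap(g,(c[0]+w*nrm[0]).astype(np.float32)[None],(c[1]+w*nrm[1]).astype(np.float32)[None],1)[0]
        if s in(0,1): print(n,vals[::4].astype(int))
    print(n,lever(d,off,k,[a,b])[0],lever(d,off,k,[a,b])[1][:,:2])
# where the post (home, and at TCP contact) should appear
def proj(d,X):
    q=d['s']['tool_rot']; R=Ro.from_quat([q[1],q[2],q[3],q[0]]).as_matrix(); M=np.array(d['mount'])
    T=R.T@(np.array(X)-d['s']['tool_pos']); c=M[:3,:3].T@(T-M[:3,3]); f=192/np.tan(np.radians(d['fovy'])/2)
    rr=np.hypot(c[0],c[1]); th=np.arctan2(rr,-c[2]); return np.round([d['cx']+f*th*c[0]/rr,d['cy']-f*th*c[1]/rr],1)
for ang in (218,210,200):
    for z in (.0875,.1215):
        X=[.4645+.046*np.cos(np.radians(ang)),-.138+.046*np.sin(np.radians(ang)),z]; u=proj(d3,X); print(ang,z,'in w3 crop',(u-[190,60])*2.5, 'in w1 crop',(proj(d1,X)-[215,100])*4)
print('pivot',(proj(d3,[.4645,-.138,.091])-[190,60])*2.5,'TCP',(proj(d3,d3['s']['tool_pos'])-[190,60])*2.5)
```

```text
w1 [188 187 182 159 126 108 105 105 103 101 102  97  92 103 129 146 156]
w1 [183 183 179 159 130 106  96  92  91  94  96  93  85  98 140 172 183]
w1 218.3435107298015 [[ 0.45716266 -0.14398666]
 [ 0.43409143 -0.16223569]]
w3 [ 61  60  61  61  61  60  60  60  61  62  60  52  47  58  80  99 106]
w3 [30 43 55 60 60 60 60 60 60 60 58 53 46 44 55 79 98]
w3 220.72972641269075 [[ 0.45244319 -0.14372427]
 [ 0.43659982 -0.15736603]]
218 0.0875 in w3 crop [184.75 451.  ] in w1 crop [142.4 245.6]
218 0.1215 in w3 crop [185.75 516.  ] in w1 crop [138.4 270.4]
210 0.0875 in w3 crop [176.25 432.  ] in w1 crop [134.8 226.8]
210 0.1215 in w3 crop [176.   494.75] in w1 crop [130. 250.]
200 0.0875 in w3 crop [170. 406.] in w1 crop [129.2 202.4]
200 0.1215 in w3 crop [168.5 465.5] in w1 crop [123.6 223.2]
pivot [339.75 390.25] TCP [176.25 404.75]
```

The lever is still at home (218°), so the fingers passed over the post: their visible tips sit behind the predicted TCP. I'll check the tip height from the scene camera.

Run:
```python
from h import *
import pickle
d=snap('scene'); pickle.dump(d,open('s3.pkl','wb')); s=d['s']
def pj(d,X):
    f=192/np.tan(np.radians(d['fovy'])/2); c=np.array(d['view'])@[*X,1]; return np.array([d['cx']+f*c[0]/-c[2],d['cy']-f*c[1]/-c[2]])
for n,X in [('tcp',s['tool_pos']),('tcp+30',s['tool_pos']+[0,0,.03]),('post base',[.4283,-.1664,.0875]),('post top',[.4283,-.1664,.1215])]: print(n,(pj(d,X)-[170,150])*4)
cv2.imwrite('pics/s3.png',cv2.resize(d['img'][150:290,170:340],None,fx=4,fy=4,interpolation=cv2.INTER_CUBIC)[:,:,::-1])
```

```text
tcp [158.13935874 277.7510834 ]
tcp+30 [156.44340319 229.7553913 ]
post base [195.85683504 300.53183133]
post top [194.62576455 246.72230318]
```

View pics/s3.png

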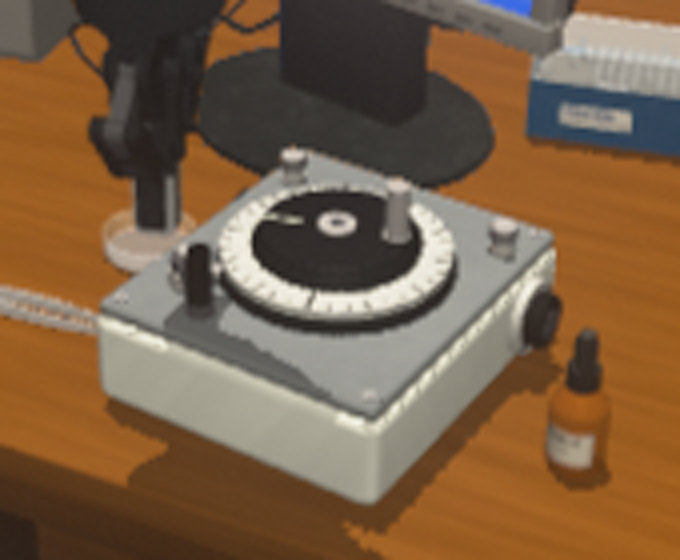

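The scene crop shows the tips at about (157,229), against a predicted TCP at (158,278). The tips are therefore about 30 mm above the stated TCP, and the fingers passed over the post without touching it. I'll go back and descend with that correction, to TCP z ≈ 0.071.

Emit:
play_rows(steps=[0,0,0,0,0,0.02,1,0,0,0,0.0055,-0.0244,0,1,0,0,0,0.0055,-0.0244,0,1,0,0,0,0,0,0,1,0,0,0,0,0,-0.017,1,0,0,0,0,0,-0.017,1,0,0,0,0,0,-0.015,1,0,0,0,0,0,0,1,0,0,0,0,0,0,1])

```text
time_s: 5.23
tool_pos: [0.4321, -0.1962, 0.071]
tool_rot: [-0.001, 0.625, 0.781, -0.0]
force: [-0.6, -0.5, 1.2]
finger_gap: 0.0001
grip_force: 0.0
```

Emit:
play_rows(steps=[0,0,0,-0.0009,0.0039,0,1,0,0,0,-0.0009,0.0039,0,1,0,0,0,-0.0009,0.0039,0,1,0,0,0,-0.0007,0.003,0,1,0,0,0,-0.0007,0.003,0,1])

```text
time_s: 5.65
tool_pos: [0.4284, -0.179, 0.0717]
tool_rot: [0.001, 0.625, 0.781, -0.001]
force: [-1.8, -5.5, -1.5]
finger_gap: -0.0003
grip_force: 2.5
```

Contact at about 5 N. I'll keep pushing.

Emit:
play_rows(steps=[0,0,0,-0.0007,0.003,0,1,0,0,0,-0.0007,0.003,0,1,0,0,0,-0.0007,0.003,0,1,0,0,0,-0.0007,0.003,0,1,0,0,0,-0.0007,0.003,0,1,0,0,0,-0.0007,0.003,0,1,0,0,0,-0.0007,0.003,0,1,0,0,0,-0.0007,0.003,0,1])

```text
time_s: 6.32
tool_pos: [0.4233, -0.1545, 0.0714]
tool_rot: [0.0, 0.625, 0.781, 0.0]
force: [2.6, -3.6, 2.3]
finger_gap: 0.0001
grip_force: 1.9
```

Emit:
play_rows(steps=[0,0,0,-0.0004,0.002,0,1,0,0,0,-0.0004,0.002,0,1,0,0,0,-0.0003,0.0015,0,1])

```text
time_s: 6.57
tool_pos: [0.4223, -0.1491, 0.0714]
tool_rot: [0.0, 0.625, 0.781, 0.0]
force: [4.7, -4.0, 0.7]
finger_gap: 0.0001
grip_force: 2.1
```

Emit:
play_rows(steps=[0,0,0,-0.0003,0.0015,0,1,0,0,0,-0.0003,0.0015,0,1])

```text
time_s: 6.73
tool_pos: [0.4217, -0.1463, 0.0714]
tool_rot: [0.0, 0.625, 0.781, 0.0]
force: [5.7, -6.6, 0.5]
finger_gap: 0.0001
grip_force: 3.7
```

Emit:
play_rows(steps=[0,0,0,-0.0002,0.001,0,1,0,0,0,-0.0002,0.001,0,1])

```text
time_s: 6.9
tool_pos: [0.4218, -0.1459, 0.0716]
tool_rot: [0.002, 0.625, 0.781, -0.001]
force: [6.9, -22.3, -4.9]
finger_gap: -0.0004
grip_force: 11.3
```

Emit:
play_rows(steps=[0,0,0,-0.0002,0.001,0,1,0,0,0,0,0,0,1])

```text
time_s: 7.07
tool_pos: [0.4218, -0.1458, 0.0716]
tool_rot: [0.002, 0.625, 0.78, -0.002]
force: [7.4, -24.4, -5.8]
finger_gap: 0.0003
grip_force: 12.4
```

The lever is at its stop, 40 mm on and within a millimetre of where I predicted. I'll back off, lift, turn the tool −90° and move to a standoff behind the finger post.

Emit:
play_rows(steps=[0,0,0,0.0016,-0.0073,0,1,0,0,0,0.0016,-0.0073,0,1,0,0,0,0,0,0.027,1,0,0,0,0,0,0.027,1,0,0,0,0,0,0.027,1,0,0,-0.1122,0.0051,-0.0064,0,1,0,0,-0.1122,0.0051,-0.0064,0,1,0,0,-0.1122,0.0051,-0.0064,0,1,0,0,-0.1122,0.0051,-0.0064,0,1,0,0,-0.1122,0.0051,-0.0064,0,1,0,0,-0.1122,0.0051,-0.0064,0,1,0,0,-0.1122,0.0051,-0.0064,0,1])

```text
time_s: 8.07
tool_pos: [0.4594, -0.2028, 0.1518]
tool_rot: [-0.001, 0.877, 0.48, -0.0]
force: [-0.8, -0.2, -0.4]
finger_gap: 0.0
grip_force: 0.0
```

Emit:
play_rows(steps=[0,0,-0.1122,0.0051,-0.0064,0,1,0,0,-0.1122,0.0051,-0.0064,0,1,0,0,-0.1122,0.0051,-0.0064,0,1,0,0,-0.1122,0.0051,-0.0064,0,1,0,0,-0.1122,0.0051,-0.0064,0,1,0,0,-0.1122,0.0051,-0.0064,0,1,0,0,-0.1122,0.0051,-0.0064,0,1,0,0,0,0,0,0,1,0,0,0,0,0,0,1])

```text
time_s: 8.82
tool_pos: [0.4949, -0.2473, 0.1517]
tool_rot: [-0.001, 0.994, 0.112, -0.0]
force: [0.0, 0.6, -0.3]
finger_gap: -0.0001
grip_force: 0.0
```

Run:
```python
from h import *
s=status.state(); q=s['tool_rot']; print(s['tool_pos'],'xang',np.degrees(2*np.arctan2(q[2],q[1])),s['joint_pos'].round(2),s['force'].round(1))
d=snap('wrist')
c,r,ks,p,qq=measure(d,(.517,-.206)); print('centre',c,r)
print('dark',[(ks[j],int(p[j])) for j in np.argsort(p)[:6]]); print('bright',[(ks[j],int(qq[j])) for j in np.argsort(-qq)[:6]])
C=np.array([.517,-.2055])
def T(phi,rad=.036,back=.018):
    a=np.radians(phi); return C+rad*np.array([np.cos(a),np.sin(a)])-back*np.array([-np.sin(a),np.cos(a)])
print('standoff',T(-77.5,back=.03),'d',T(-77.5,back=.03)-s['tool_pos'][:2])
print('to contact+',(T(-77.5,back=.018)-T(-77.5,back=.03)).round(4))
print((np.diff([T(-77.5+5*i) for i in range(18)],axis=0)).round(4).tolist())
```

```text
[ 0.49486836 -0.24733231  0.15166024] xang 12.846521954561082 [-0.46  0.34  0.01  1.24  0.    2.45] [ 0.   0.6 -0.3]
centre [ 0.51690205 -0.20568556] 0.0482908784099233
dark [(np.float64(-168.5), 55), (np.float64(-168.0), 58), (np.float64(-169.0), 83), (np.float64(-167.5), 87), (np.float64(-167.0), 129), (np.float64(-169.5), 132)]
bright [(np.float64(101.0), 254), (np.float64(100.5), 254), (np.float64(101.5), 254), (np.float64(100.0), 252), (np.float64(102.0), 252), (np.float64(-88.0), 246)]
standoff [ 0.49550295 -0.24713984] d [0.00063459 0.00019247]
to contact+ [0.0117 0.0026]
[[0.0034, -0.0007], [0.0035, -0.0004], [0.0035, -0.0001], [0.0035, 0.0002], [0.0035, 0.0005], [0.0034, 0.0008], [0.0033, 0.0011], [0.0032, 0.0014], [0.0031, 0.0017], [0.0029, 0.0019], [0.0028, 0.0022], [0.0025, 0.0024], [0.0023, 0.0026], [0.0021, 0.0028], [0.0018, 0.003], [0.0016, 0.0031], [0.0013, 0.0033]]
```

The dial centre is confirmed, and the remaining turn is 88–90°. I'll descend and make contact.

Emit:
play_rows(steps=[0,0,0,0,0,-0.0255,1,0,0,0,0,0,-0.0255,1,0,0,0,0,0,-0.0245,1,0,0,0,0,0,0,1,0,0,0,0.0039,0.0009,0,1,0,0,0,0.0039,0.0009,0,1,0,0,0,0.0039,0.0009,0,1,0,0,0,0,0,0,1])

```text
time_s: 9.53
tool_pos: [0.5085, -0.245, 0.0781]
tool_rot: [0.001, 0.994, 0.111, 0.001]
force: [1.1, 0.4, -0.4]
finger_gap: 0.0003
grip_force: 0.0
```

Emit:
play_rows(steps=[0,0,0.0873,0.0034,-0.0007,0,1,0,0,0.0873,0.0035,-0.0004,0,1,0,0,0.0873,0.0035,-0.0001,0,1])

```text
time_s: 9.78
tool_pos: [0.5178, -0.2462, 0.0776]
tool_rot: [0.0, 0.97, 0.241, 0.0]
force: [-2.5, 0.1, 1.5]
finger_gap: 0.0001
grip_force: 1.2
```

Emit:
play_rows(steps=[0,0,0.0873,0.0035,0.0002,0,1,0,0,0.0873,0.0035,0.0005,0,1,0,0,0.0873,0.0034,0.0008,0,1,0,0,0.0873,0.0033,0.0011,0,1,0,0,0.0873,0.0032,0.0014,0,1,0,0,0,0,0,0,1])

```text
time_s: 10.28
tool_pos: [0.5351, -0.242, 0.0775]
tool_rot: [0.001, 0.895, 0.446, 0.0]
force: [-0.0, 0.0, -0.3]
finger_gap: 0.0
grip_force: 0.0
```

Emit:
play_rows(steps=[0,0,0.0873,0.0031,0.0017,0,1,0,0,0.0873,0.0029,0.0019,0,1,0,0,0.0873,0.0028,0.0022,0,1,0,0,0.0873,0.0025,0.0024,0,1,0,0,0.0873,0.0023,0.0026,0,1,0,0,0.0873,0.0021,0.0028,0,1,0,0,0,0,0,0,1,0,0,0,0,0,0,1])

```text
time_s: 10.95
tool_pos: [0.5502, -0.2284, 0.0771]
tool_rot: [0.0, 0.752, 0.659, 0.0]
force: [0.5, -0.1, -0.1]
finger_gap: 0.0002
grip_force: 0.0
```

```bash
cat >> h.py <<'E'
def look(d,c0=(.5169,-.2056)):
    c,r,ks,p,q=measure(d,c0); print('centre',c.round(4),round(r,4))
    print('dark',[(float(ks[j]),int(p[j])) for j in np.argsort(p)[:6]]); print('bright',[(float(ks[j]),int(q[j])) for j in np.argsort(-q)[:10]])
    return ks,p,q
E
python3 - <<'E'
from h import *
d=snap('wrist'); s=d['s']; q=s['tool_rot']; print(s['tool_pos'],'xang',np.degrees(2*np.arctan2(q[2],q[1])),s['force'].round(1)); look(d)
cv2.imwrite('pics/w5.png',cv2.resize(d['img'],(800,600),interpolation=cv2.INTER_CUBIC)[:,:,::-1])
E
```

```text
[ 0.55016129 -0.22835064  0.07710142] xang 82.44541643839881 [ 0.5 -0.1 -0.1]
centre [ 0.5166 -0.2068] 0.049
dark [(-55.5, 11), (-55.0, 11), (-56.0, 12), (-54.5, 12), (-66.0, 12), (-101.5, 12)]
bright [(170.0, 244), (170.5, 244), (171.0, 242), (169.5, 242), (171.5, 235), (169.0, 230), (-28.0, 219), (-27.0, 219), (-28.5, 219), (-27.5, 219)]
```

View pics/w5.png

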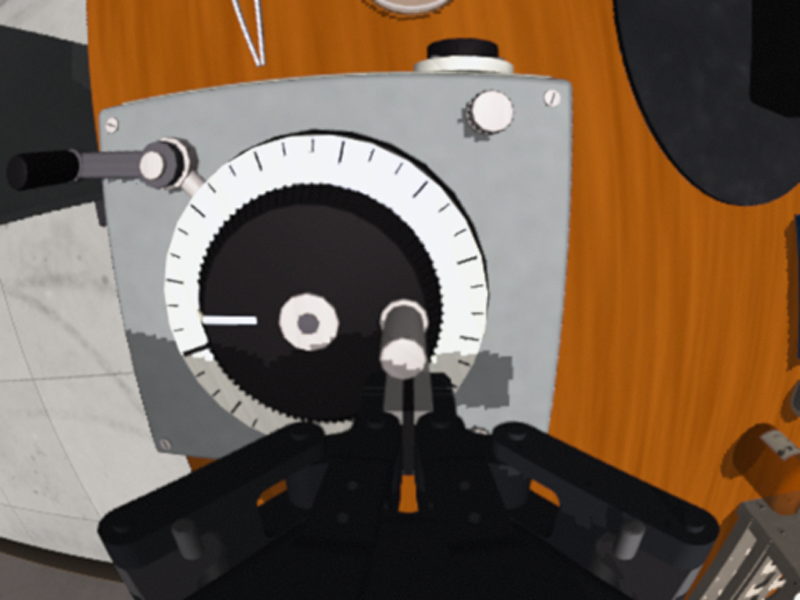

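The view shows the lever fully out at (45,168), the index tip at (203,320) and the target line from (183,355) to (208,346). Next is the remaining angle.

```bash
cat >> h.py <<'E'
def align(d,c=(.5168,-.2058),lo=150,hi=215):
    """angles of index (bevel-near outer part, z .092-.096) and target line (z .084) + local pixel offset"""
    g=cv2.cvtColor(d['img'],cv2.COLOR_RGB2GRAY); S=4
    G=cv2.resize(g,None,fx=S,fy=S,interpolation=cv2.INTER_CUBIC).astype(float)
    vv,uu=np.mgrid[0:G.shape[0],0:G.shape[1]]; U=(uu.ravel()+.5)/S-.5; V=(vv.ravel()+.5)/S-.5; B=G.ravel()
    out={}
    for n,z,r0,r1,sg in [('index',.096,.025,.042,1),('line',.084,.0515,.0645,-1)]:
        P=wz(d,U,V,z); r=np.hypot(P[:,0]-c[0],P[:,1]-c[1]); a=np.degrees(np.arctan2(P[:,1]-c[1],P[:,0]-c[0]))%360
        m=(r>r0)&(r<r1)&(a>lo)&(a<hi)
        if n=='line':  # full-width: darkest profile in the inner band
            k=m&(r<.0555); h=np.arange(lo,hi,.25); pr=[B[k&(np.abs(a-x)<.7)].mean() if (k&(np.abs(a-x)<.7)).any() else 255 for x in h]; a0=h[np.argmin(pr)]; k=m&(np.abs(a-a0)<4)
        else:
            h=np.arange(lo,hi,.25); pr=[B[m&(np.abs(a-x)<.7)].mean() if (m&(np.abs(a-x)<.7)).any() else 0 for x in h]; a0=h[np.argmax(pr)]; k=m&(np.abs(a-a0)<5)
        w=np.clip(sg*(B[k]-np.median(B[k]))-15,0,None); X=P[k][:,:2]
        mu=(w[:,None]*X).sum(0)/w.sum(); C=((X-mu)*w[:,None]).T@(X-mu); e=np.linalg.eigh(C)[1][:,1]; 
        if e@(mu-c)<0: e=-e
        t=np.dot(np.subtract(mu,c),e); tip=mu+e*(.05-np.linalg.norm(mu-c))
        print(n,'centroid ang',round(np.degrees(np.arctan2(*(mu-c)[::-1]))%360,2),'own dir',round(np.degrees(np.arctan2(e[1],e[0]))%360,2),'at r50',tip.round(4),round(np.degrees(np.arctan2(*(tip-c)[::-1]))%360,2),'miss of centre mm',round(1e3*(e[0]*(mu-c)[1]-e[1]*(mu-c)[0]),2))
E
python3 - <<'E'
from h import *; import pickle
d=snap('wrist'); pickle.dump(d,open('w5.pkl','wb')); align(d)
E
```

```text
index centroid ang 171.99 own dir 172.61 at r50 [ 0.4673 -0.199 ] 172.2 miss of centre mm -0.36
line centroid ang 191.46 own dir 197.26 at r50 [ 0.4676 -0.215 ] 190.55 miss of centre mm -5.85
```

Emit:
play_rows(steps=[0,0,0.0873,0.0018,0.003,0,1,0,0,0.0873,0.0016,0.0031,0,1,0,0,0.035,0.0005,0.0013,0,1,0,0,0,0,0,0,1,0,0,0,0,0,0,1])

```text
time_s: 11.47
tool_pos: [0.5538, -0.221, 0.0768]
tool_rot: [-0.0, 0.679, 0.734, 0.0]
force: [0.6, -0.1, 0.6]
finger_gap: -0.0002
grip_force: 0.0
```

Run:
```python
from h import *; import pickle
d=snap('wrist'); pickle.dump(d,open('w6.pkl','wb')); align(d); s=d['s']; q=s['tool_rot']; print(s['tool_pos'],'xang',np.degrees(2*np.arctan2(q[2],q[1])),s['force'].round(1))
g=cv2.resize(d['img'],None,fx=5,fy=5,interpolation=cv2.INTER_CUBIC); print(g.shape)
cv2.imwrite('pics/w6.png',g[850:1250,450:1050][:,:,::-1])
```

```text
index centroid ang 183.98 own dir 184.09 at r50 [ 0.4669 -0.2093] 184.01 miss of centre mm -0.07
line centroid ang 191.08 own dir 191.06 at r50 [ 0.4677 -0.2154] 191.09 miss of centre mm 0.02
[ 0.55375783 -0.22102058  0.07676363] xang 94.51025631730428 [ 0.6 -0.1  0.6]
(1920, 2560, 3)
```

View pics/w6.png

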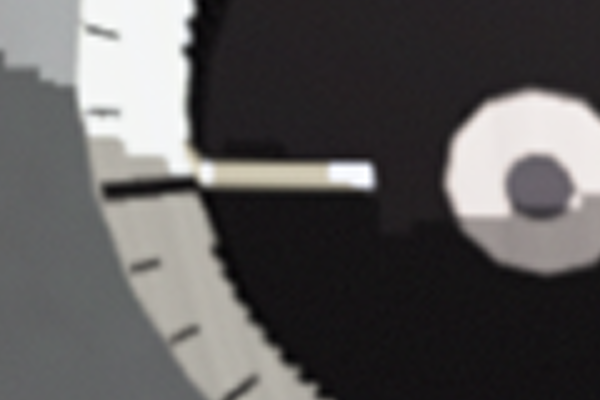

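The crop shows the index line at row ~175, columns 205–375, with its bevel end near (193,158). The target line's inner end is near (195,183). A few degrees remain, and I'll check this against local rays.

Run:
```python
from h import *; import pickle
d=pickle.load(open('w6.pkl','rb'))
for n,x,y,z in [('hub',540,187,.1),('idx in',372,175,.096),('idx mid',300,175,.096),('idx out',208,173,.096),('idx bevel',193,158,.085),('line in',195,183,.084),('line out',105,190,.084)]:
    P=wz(d,(450+x+.5)/5-.5,(850+y+.5)/5-.5,z)[0]; v=P[:2]-[.5168,-.2058]; print(n,P.round(4),'r',round(1e3*np.hypot(*v),1),'ang',round(np.degrees(np.arctan2(v[1],v[0]))%360,2))
C=np.array([.5168,-.2058])
def T(phi,rad=.036,back=.018):
    a=np.radians(phi); return C+rad*np.array([np.cos(a),np.sin(a)])-back*np.array([-np.sin(a),np.cos(a)])
print((np.diff([T(4+2*i) for i in range(6)],axis=0)).round(4).tolist())
```

```text
hub [ 0.5181 -0.205   0.1   ] r 1.6 ang 30.43
idx in [ 0.4975 -0.207   0.096 ] r 19.4 ang 183.47
idx mid [ 0.4885 -0.2078  0.096 ] r 28.3 ang 184.06
idx out [ 0.4766 -0.2087  0.096 ] r 40.3 ang 184.12
idx bevel [ 0.4694 -0.2114  0.085 ] r 47.7 ang 186.77
line in [ 0.469  -0.2152  0.084 ] r 48.7 ang 191.15
line out [ 0.4554 -0.2176  0.084 ] r 62.6 ang 190.84
[[0.0005, 0.0013], [0.0005, 0.0013], [0.0004, 0.0013], [0.0004, 0.0014], [0.0003, 0.0014]]
```

Emit:
play_rows(steps=[0,0,0.035,0.0005,0.0013,0,1,0,0,0.035,0.0005,0.0013,0,1,0,0,0,0,0,0,1,0,0,0,0,0,0,1])

```text
time_s: 11.85
tool_pos: [0.5547, -0.2185, 0.0767]
tool_rot: [-0.0, 0.652, 0.758, -0.0]
force: [-0.0, -1.2, 0.9]
finger_gap: -0.0001
grip_force: 0.4
```

```bash
cat >> h.py <<'E'
def strip(d,c=(.5168,-.2058)):
    "grey level vs angle at several radii; z follows the bevel/ring"
    g=cv2.cvtColor(d['img'],cv2.COLOR_RGB2GRAY)
    q=d['s']['tool_rot']; R=Ro.from_quat([q[1],q[2],q[3],q[0]]).as_matrix(); M=np.array(d['mount']); f=192/np.tan(np.radians(d['fovy'])/2)
    A=np.arange(178,200,1.)
    print('      ',*['%3d'%a for a in A])
    for r,z in [(.03,.096),(.038,.096),(.042,.096),(.046,.0925),(.047,.09),(.048,.088),(.049,.086),(.051,.084),(.052,.084),(.054,.084),(.058,.084),(.063,.084)]:
        X=np.c_[c[0]+r*np.cos(np.radians(A)),c[1]+r*np.sin(np.radians(A)),0*A+z]
        k=((X-d['s']['tool_pos'])@R-M[:3,3])@M[:3,:3]; rr=np.hypot(k[:,0],k[:,1]); th=np.arctan2(rr,-k[:,2])
        print(r,' ',*['%3d'%v for v in cv2.remap(g,(d['cx']+f*th*k[:,0]/rr).astype(np.float32)[None],(d['cy']-f*th*k[:,1]/rr).astype(np.float32)[None],1)[0]])
E
python3 - <<'E'
from h import *; import pickle
d=snap('wrist'); pickle.dump(d,open('w7.pkl','wb')); align(d); strip(d); s=d['s']; q=s['tool_rot']; print(s['tool_pos'],'xang',np.degrees(2*np.arctan2(q[2],q[1])),s['force'].round(1))
E
```

```text
index centroid ang 188.09 own dir 188.24 at r50 [ 0.4673 -0.2129] 188.14 miss of centre mm -0.09
line centroid ang 191.02 own dir 191.52 at r50 [ 0.4677 -0.2153] 190.95 miss of centre mm -0.5
       178 179 180 181 182 183 184 185 186 187 188 189 190 191 192 193 194 195 196 197 198 199
0.03    22  22  22  22  21  19  38  95 160 200 206 201 177 100  42  20  20  20  21  22  22  21
0.038    29  28  27  23  22  21  22  47 119 189 207 200 152  63  20  21  23  21  21  21  21  21
0.042    31  42  57  54  44  65 102 130 149 159 151 115  84  77  92 107 114 128 134 147 142 137
0.046   249 249 248 236 215 206 190 175 114  56  60 125 180 188 187 187 187 186 187 186 187 186
0.047   249 249 249 249 240 226 218 195 175 130  81  75 120 178 186 187 188 188 187 187 186 187
0.048   249 249 249 249 249 239 224 216 192 173 124  82  79 130 180 186 187 188 187 187 187 186
0.049   250 249 249 249 249 248 237 223 212 189 170 118  83  84 142 182 186 188 185 186 187 186
0.051   249 249 249 249 249 249 242 214 192 188 187 159  73  29  76 156 186 187 187 187 186 187
0.052   248 248 249 248 249 249 241 206 187 189 190 162  70  22  79 165 189 188 188 189 188 187
0.054   249 248 249 248 249 249 244 210 185 184 184 166  85  17  84 168 185 184 183 184 185 186
0.058   249 249 242 220 228 194 185 184 185 185 186 178  98  22  89 170 186 185 184 184 184 184
0.063   249 249 223 135 174 184 182 182 182 182 182 180 138  99 124 174 181 180 178 182 177 180
[ 0.55468903 -0.21849716  0.07669484] xang 98.56000458654133 [-0.  -1.2  0.9]
```

The index is at 188.1° and the line at 191.0°, so about 2.9° remains. I'll make one more gentle push.

Emit:
play_rows(steps=[0,0,0.0165,0.0002,0.0006,0,1,0,0,0.0165,0.0002,0.0006,0,1,0,0,0.0155,0.0002,0.0006,0,1,0,0,0,0,0,0,1,0,0,0,0,0,0,1])

```text
time_s: 12.32
tool_pos: [0.5555, -0.2165, 0.0767]
tool_rot: [-0.0, 0.633, 0.774, 0.0]
force: [-0.9, -1.1, -0.4]
finger_gap: 0.0004
grip_force: 0.5
```

Run:
```python
from h import *; import pickle
d=snap('wrist'); pickle.dump(d,open('w8.pkl','wb')); align(d); strip(d); s=d['s']; q=s['tool_rot']; print(s['tool_pos'],'xang',np.degrees(2*np.arctan2(q[2],q[1])),s['force'].round(1))
```

```text
index centroid ang 191.07 own dir 191.38 at r50 [ 0.4677 -0.2155] 191.17 miss of centre mm -0.18
line centroid ang 191.02 own dir 191.88 at r50 [ 0.4677 -0.2153] 190.9 miss of centre mm -0.86
       178 179 180 181 182 183 184 185 186 187 188 189 190 191 192 193 194 195 196 197 198 199
0.03    23  22  22  22  22  22  22  21  21  39  98 166 202 208 202 179 107  50  25  20  21  21
0.038    24  24  24  22  23  23  22  22  23  22  50 125 193 209 199 152  70  24  20  22  21  21
0.042    22  21  22  27  32  31  20  26  48  88 125 148 158 149 123  89  67  80 103 113 114 130
0.046   241 214 210 210 192 188 190 170  89  36  61 137 181 188 188 188 188 189 189 187 188 188
0.047   250 247 221 213 216 194 185 188 178 102  43  62 132 178 185 187 189 188 187 187 188 188
0.048   250 250 247 219 210 214 193 186 188 175  94  41  68 139 179 185 187 189 187 186 187 187
0.049   249 250 250 246 216 208 211 192 187 189 166  83  40  77 149 180 185 187 188 184 185 186
0.051   249 249 249 249 246 205 188 189 189 189 189 158  68  23  75 160 188 188 188 187 188 189
0.052   249 249 249 249 241 202 189 190 190 190 192 164  73  21  77 163 192 189 189 189 189 189
0.054   249 249 249 249 240 197 187 187 187 186 187 169  76  23  78 163 186 186 185 185 186 187
0.058   249 249 228 163 178 187 186 186 186 186 188 179  87  26  83 169 187 187 186 185 186 186
0.063   245 200 165 134 177 185 184 184 184 185 186 183 135 112 128 174 181 180 181 178 181 181
[ 0.55546469 -0.21652375  0.07669522] xang 101.4812428310488 [-0.9 -1.1 -0.4]
```

Both angles now read 191.0°. I'll back off, lift, and check from a place where the camera looks along the line, so that height has no effect.

Emit:
play_rows(steps=[0,0,0,0.0015,-0.0073,0,1,0,0,0,0.0015,-0.0073,0,1,0,0,0,0,0,0.027,1,0,0,0,0,0,0.027,1,0,0,0,0,0,0.027,1,0,0,0,-0.0234,-0.0155,0,1,0,0,0,-0.0234,-0.0155,0,1,0,0,0,-0.0234,-0.0155,0,1,0,0,0,-0.0234,-0.0155,0,1,0,0,0,0,0,0,1,0,0,0,0,0,0,1])

```text
time_s: 13.28
tool_pos: [0.4641, -0.2945, 0.158]
tool_rot: [0.0, 0.634, 0.774, 0.0]
force: [0.4, 0.6, -0.1]
finger_gap: 0.0
grip_force: 0.0
```

Run:
```python
from h import *; import pickle
d=snap('wrist'); pickle.dump(d,open('w9.pkl','wb')); align(d); strip(d); s=d['s']; print(s['tool_pos'],wray(d,250,190)[0]); c,r,*_=measure(d,(.517,-.2057)); print(c,r)
```

```text
index centroid ang 191.42 own dir 191.2 at r50 [ 0.4678 -0.2156] 191.35 miss of centre mm 0.13
line centroid ang 191.34 own dir 191.47 at r50 [ 0.4678 -0.2156] 191.33 miss of centre mm -0.12
       178 179 180 181 182 183 184 185 186 187 188 189 190 191 192 193 194 195 196 197 198 199
0.03    48  49  49  49  49  48  46  46  49  84 134 202 232 249 249 231 195 131  84  52  47  47
0.038    51  51  50  50  50  49  50  49  48  53  88 160 237 248 249 216 148  76  45  47  48  48
0.042    21  22  22  23  22  22  23  22  22  21  31 103 193 229 230 183 101  38  21  23  23  24
0.046    17  17  17  16  16  16  15  15  15  14  15  64 159 210 204 151  71  23  14  15  15  15
0.047    32  38  43  41  35  33  31  27  26  29  37  80 164 211 204 156  90  44  29  31  32  29
0.048   162 169 171 163 148 150 151 132 122 132 159 189 205 210 207 205 193 164 140 146 169 173
0.049   245 248 248 244 239 241 243 239 234 236 242 240 199 148 160 215 242 242 239 241 246 249
0.051   248 248 248 248 248 248 248 247 248 248 249 240 177  90 118 209 245 248 248 248 248 247
0.052   248 248 248 248 248 248 248 248 248 248 248 242 184  92 120 210 245 248 248 248 248 248
0.054   248 248 248 248 248 248 248 248 248 248 248 245 193  93 120 212 246 248 248 248 248 248
0.058   248 248 248 247 247 248 248 248 247 248 249 248 205  95 129 224 248 248 248 248 248 248
0.063   249 248 246 206 225 248 248 248 248 248 249 248 225 122 145 234 248 249 248 248 248 249
[ 0.46408095 -0.29451921  0.15803289] [ 0.44934189 -0.220035    0.33036042]
[ 0.51784644 -0.20563021] 0.048518567239785336
```

Aligned: index 191.4°, line 191.35°. I'll move to the far side of the lever post and push it home.

Emit:
play_rows(steps=[0,0,0,-0.0088,0.0328,0,1,0,0,0,-0.0088,0.0328,0,1,0,0,0,-0.0088,0.0328,0,1,0,0,0,-0.0088,0.0328,0,1,0,0,0,-0.0088,0.0328,0,1,0,0,0,-0.0088,0.0328,0,1,0,0,0,0,0,0,1,0,0,0,0,0,-0.029,1,0,0,0,0,0,-0.029,1,0,0,0,0,0,-0.029,1,0,0,0,0,0,0,1,0,0,0,0,0,0,1])

```text
time_s: 14.33
tool_pos: [0.4116, -0.096, 0.0705]
tool_rot: [-0.001, 0.633, 0.775, -0.0]
force: [0.5, -1.0, 0.5]
finger_gap: -0.0002
grip_force: 0.0
```

Emit:
play_rows(steps=[0,0,0,0.0009,-0.0039,0,1,0,0,0,0.0009,-0.0039,0,1,0,0,0,0.0007,-0.003,0,1,0,0,0,0.0007,-0.003,0,1,0,0,0,0.0007,-0.003,0,1])

```text
time_s: 14.75
tool_pos: [0.4162, -0.1136, 0.0712]
tool_rot: [0.0, 0.633, 0.774, 0.0]
force: [-1.9, 2.5, 0.5]
finger_gap: 0.0001
grip_force: 1.3
```

Emit:
play_rows(steps=[0,0,0,0.0007,-0.003,0,1,0,0,0,0.0007,-0.003,0,1,0,0,0,0.0007,-0.003,0,1,0,0,0,0.0007,-0.003,0,1,0,0,0,0.0007,-0.003,0,1,0,0,0,0.0007,-0.003,0,1,0,0,0,0.0007,-0.003,0,1])

```text
time_s: 15.33
tool_pos: [0.4209, -0.1345, 0.0707]
tool_rot: [-0.0, 0.633, 0.774, -0.0]
force: [-1.9, 1.2, -0.7]
finger_gap: 0.0001
grip_force: 0.9
```

Emit:
play_rows(steps=[0,0,0,0.0004,-0.003,0,1,0,0,0,0.0004,-0.003,0,1,0,0,0,0.0004,-0.002,0,1,0,0,0,0.0003,-0.0015,0,1,0,0,0,0.0003,-0.0015,0,1])

```text
time_s: 15.75
tool_pos: [0.4229, -0.1453, 0.0708]
tool_rot: [0.0, 0.633, 0.774, 0.0]
force: [1.3, 2.2, -1.1]
finger_gap: 0.0
grip_force: 1.1
```

Emit:
play_rows(steps=[0,0,0,0.0002,-0.0012,0,1,0,0,0,0.0002,-0.0012,0,1])

```text
time_s: 15.92
tool_pos: [0.4231, -0.1476, 0.0707]
tool_rot: [0.0, 0.633, 0.774, 0.0]
force: [1.5, 2.7, -0.8]
finger_gap: -0.0001
grip_force: 1.3
```

Emit:
play_rows(steps=[0,0,0,0.0002,-0.001,0,1,0,0,0,0.0002,-0.001,0,1])

```text
time_s: 16.08
tool_pos: [0.4236, -0.1496, 0.0708]
tool_rot: [0.0, 0.633, 0.774, 0.0]
force: [1.9, 3.1, 1.4]
finger_gap: 0.0001
grip_force: 1.4
```

Emit:
play_rows(steps=[0,0,0,0.0002,-0.001,0,1,0,0,0,0,0,0,1])

```text
time_s: 16.25
tool_pos: [0.4237, -0.1504, 0.0707]
tool_rot: [-0.0, 0.633, 0.774, 0.0]
force: [1.7, 4.8, 1.1]
finger_gap: 0.0003
grip_force: 2.1
```

Emit:
play_rows(steps=[0,0,0,0.0002,-0.001,0,1,0,0,0,0,0,0,1])

```text
time_s: 16.42
tool_pos: [0.4238, -0.1506, 0.0707]
tool_rot: [-0.001, 0.633, 0.775, 0.001]
force: [0.6, 11.3, 4.3]
finger_gap: -0.0002
grip_force: 5.5
```

At the home stop. One small firm push, then I'll retreat and verify.

Emit:
play_rows(steps=[0,0,0,0.0002,-0.0008,0,1,0,0,0,0,0,0,1])

```text
time_s: 16.58
tool_pos: [0.4238, -0.1508, 0.0706]
tool_rot: [-0.001, 0.632, 0.775, 0.001]
force: [-0.2, 16.8, 6.6]
finger_gap: -0.0001
grip_force: 8.3
```

Emit:
play_rows(steps=[0,0,0,-0.0016,0.008,0,1,0,0,0,-0.0016,0.008,0,1,0,0,0,0,0,0.03,1,0,0,0,0,0,0.03,1,0,0,0,0,0,0.03,1,0,0,0,0.0085,-0.035,0,1,0,0,0,0.0085,-0.035,0,1,0,0,0,0.0085,-0.035,0,1,0,0,0,0.0085,-0.035,0,1,0,0,0,0.0085,-0.02,0,1,0,0,0,0,0,0,1,0,0,0,0,0,0,1])

```text
time_s: 17.58
tool_pos: [0.4631, -0.297, 0.1601]
tool_rot: [-0.0, 0.633, 0.774, -0.0]
force: [0.8, 0.3, -0.0]
finger_gap: -0.0001
grip_force: 0.0
```

Run:
```python
from h import *; import pickle
d=snap('wrist'); align(d); s=d['s']; print(s['tool_pos'],s['time_s'])
# lever bar: darker than box, direction at z .087 from pivot: grey profile vs angle
def prof(d,A,rs,c,z):
    g=cv2.cvtColor(d['img'],cv2.COLOR_RGB2GRAY); q=d['s']['tool_rot']; R=Ro.from_quat([q[1],q[2],q[3],q[0]]).as_matrix(); M=np.array(d['mount']); f=192/np.tan(np.radians(d['fovy'])/2)
    o=[]
    for r in rs:
        X=np.c_[c[0]+r*np.cos(np.radians(A)),c[1]+r*np.sin(np.radians(A)),0*A+z]; k=((X-d['s']['tool_pos'])@R-M[:3,3])@M[:3,:3]; rr=np.hypot(k[:,0],k[:,1]); th=np.arctan2(rr,-k[:,2])
        o.append(cv2.remap(g,(d['cx']+f*th*k[:,0]/rr).astype(np.float32)[None],(d['cy']-f*th*k[:,1]/rr).astype(np.float32)[None],1)[0])
    return np.array(o)
A=np.arange(190,250,3.)
print(A.astype(int))
for n,dd in [('start',pickle.load(open('w1.pkl','rb'))),('now',d)]:
    print(n); print(prof(dd,A,[.02,.026,.032],(.4645,-.138),.087))
a=pickle.load(open('top.pkl','rb')); t=snap('top')
D=np.abs(t['img'].astype(int)-a['img']).max(2); 
for n,(u,v) in dict(dish=(185,172),tw=(177,209),drop=(308,207)).items(): print(n,'diff',D[v-12:v+13,u-25:u+26].max())
```

```text
index centroid ang 191.45 own dir 191.46 at r50 [ 0.4678 -0.2157] 191.45 miss of centre mm -0.01
line centroid ang 191.38 own dir 190.61 at r50 [ 0.4678 -0.2158] 191.5 miss of centre mm 0.78
[ 0.46309994 -0.29696171  0.16012584] 17.5833
[190 193 196 199 202 205 208 211 214 217 220 223 226 229 232 235 238 241
 244 247]
start
[[179 166 148 119  91  82  97 109 110 110 111 109 109 109 118 143 172 183
  187 187]
 [185 186 188 183 161 115  85 101 111 111 110 110 108 116 152 180 187 187
  187 187]
 [187 186 185 185 180 140  88  92 110 110 110 108 112 143 180 187 186 186
  187 187]]
now
[[183 183 183 184 184 172 127 108 111 110 115 117 116 116 116  97  64  80
  104 130]
 [181 181 183 184 184 184 175 119 110 110 115 117 117 114  83  73 109 159
  183 184]
 [185 185 185 185 186 185 184 147 109 111 115 115 117  92  72 109 160 185
  186 185]]
dish diff 24
tw diff 24
drop diff 115
```

```bash
python3 -c "
from plant import order
print(order.close_job())"
```

```text
the job is handed in; nothing more can be done
None
```

The dial's index line meets the scale ring's full-width line to within about 0.1° by the last check, the brake lever is back at its home stop, and the job is handed in at about 18 s; by image check the dish and tweezers lie unmoved, while the dropper's spot differed in the last top picture, probably because the arm was over it, and no contact showed there.

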